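# Line up the seasonings by height in the pass rack

### The job

Stock the raised steel rack for service: stand the mustard jar, the salt shaker, the spice jar and the pepper mill in its four holes in order of height, the shortest at the end where the order bell stands in front and the tallest at the other end, so that a hand slapping the bell does not catch anything tall. Set each one down upright on the rack's tray without dropping it or tipping it over, and leave the bell and the ramekin where they stand.

Things in the scene. Friction and masses are not known exactly. Their poses are not given: they have to be found in the camera images.
- mustard_jar_mid (a point): squat yellow mustard jar with a plain pale label and a brass-yellow lid, the shortest: 64 mm high; body 58 mm across, rounding in above about 35 mm, its lid (48 to 64 mm above the base) 52 mm across. Round, stands upright on the worktop; this point is on its axis, half-way up; z along its axis.
- salt_shaker_mid (a point): glass salt shaker, white salt inside, pale domed cap, second in height: 86 mm high; body 44 mm across at the foot and 40 mm up to 66 mm above its base, the cap above that 26 mm across. Round, stands upright on the worktop; this point is on its axis, half-way up; z along its axis.
- spice_jar_mid (a point): glass spice jar with a black lid, third in height: 105 mm high, 41 mm across all the way up. Round, stands upright on the worktop; this point is on its axis, half-way up; z along its axis.
- pepper_mill_mid (a point): dark brown turned-wood pepper mill, the tallest: 170 mm high; body 58 mm across up to 122 mm (treat its waist as 58 mm too), then its head, 50 mm across up to 159 mm, then a small metal knob. Round, stands upright on the worktop; this point is on its axis, half-way up; z along its axis.
- rack_hole_1 (a point): first of the four equal holes in a row along the raised steel rack: centre of the hole at the deck's top face, 182 mm above the worktop; z up, y along the row towards hole 4. The rack is fixed, 330 mm long and 94 mm wide, on four legs; its deck is a 3 mm sheet; the round holes are 70 mm in diameter and 78 mm apart. Things put through a hole stand on the tray floor, 22 mm below the deck's top.
- rack_hole_2 (a point): second of the four equal holes in a row along the raised steel rack: centre of the hole at the deck's top face, 182 mm above the worktop; z up, y along the row towards hole 4. Overhead, keep clear: a steel overshelf whose front edge is at x = 0.60 m, its underside 0.46 m above the worktop.
- rack_hole_3 (a point): third of the four equal holes in a row along the raised steel rack: centre of the hole at the deck's top face, 182 mm above the worktop; z up, y along the row towards hole 4. Overhead, keep clear: a heat lamp 160 mm across hangs at x = 0.35, y = -0.03 m, its lower rim 0.86 m above the worktop.
- rack_hole_4 (a point): fourth of the four equal holes in a row along the raised steel rack: centre of the hole at the deck's top face, 182 mm above the worktop; z up, y along the row towards hole 4.
- order_bell_mid (a point): chrome order bell on a black base, 86 mm across and 68 mm high, standing loose on the worktop about 105 mm in front of one end hole of the rack (hole 1 or hole 4, it varies). This point is on its axis, half-way up. Shows which end is the bell end; not to be moved.
- ramekin_mid (a point): white ramekin, 84 mm across and 42 mm high, standing loose on the worktop in front of the rack's other end hole. This point is on its axis, half-way up. A bystander, not to be moved.
There are look-alikes about, which are no part of the job. Leave any purple look-alike of the part that bears salt_shaker_mid alone.

How it is judged:
By the outcome, as a careful person would: the job done as asked, in the order asked, and still so for the second after the job is handed in, with the robot touching nothing.
It also fails if it takes over 106 s, if anything falls off the work surface, if the arm or the gripper's body presses on something with over 40 N, if the wrist force passes 120 N, or if a joint passes its speed limit or range.

### The arm

A 6-joint arm with a two-finger parallel gripper is mounted at the origin on a cart in front of the work surface, level with it; the furniture and walls round the work are solid. World frame = base frame: x ahead of the robot, y to its left, z up, the work surface at z = 0. Lengths are in m, angles in rad, forces in N, time in s.
With the tool pointing down it reaches from about 0.35 to 0.725 m from the base axis. Payload 6 kg.
Tool frame: the origin (TCP) lies at the very end of the fingers, on their centre line; the grasp point (between the pads) lies 19 mm behind it; z points along the fingers, y is the line along which they close (so a half turn about z gives the same grasp; the last joint's range is limited). The gripper opens to 85 mm and grips with 20 to 120 N. Pads are 22 mm wide; open, the fingers measure 114 mm over their backs; the gripper's body (76 mm by 85 mm) begins 54 mm behind the grasp point. The pads swing forward as they close: fully open they stand 13 mm farther back than shut.
Start: joints at [-0.836, 0.04, 0.085, 0, -1.615, -0.334], TCP at [0.234, -0.552, 0.195] pointing down, gripper open.
Joint ranges: [-2.56, 2.56], [-1.29, 2.01], [-1.08, 1.49], [-3.29, 1.98], [-2.81, -0.18], [-2.99, 2.99]. Speed limits (rad/s): [2.57, 2.57, 3.01, 3.14, 3.14, 3.14].

### API

Orientations are given as a unit quaternion [w, x, y, z].
In Python, from workcell import manip, grab_frame, calibration gives the robot as it stands.
- The arm moves only by the shell command python3 -m handwheel 'ROWS'. ROWS is JSON, a list of rows, each an object with "gripper": the opening, from -1 (shut) to 1 (fully open); "translation": the shift along the tool's x, y, z scaled (see below), a list of three; "turn": the turn about the tool's z scaled (see below). In form: [{"gripper": gripper, "translation": [tx, ty, tz], "turn": turn}, ...]. A call has 1 to 12 rows; each row shifts and turns the commanded pose from where the row before left it, along the tool's axes as they then stand; what a row does not reach is not made up. The controller multiplies each number of a shift by 0.08 m and each number of a turn by 30 degrees. A row lasts 1/8 s, in which the tool goes at most 62.5 mm and 10.7 degrees, less where a joint would pass 70% of its speed; a pose out of reach is approached as far as the arm can. A call with a number of a shift or a turn outside -1 to 1 is refused whole. A call with a gripper value outside its range is refused whole. The fingers move at their own pace and stop on an object; the grip force is fixed at half the most. Time passes only in rows, so rows that do not move let the fingers close. It gives the time, the measured TCP pose, the force, the opening and the grip force at its end, in the units of the state.
- manip.get_state(): the state, without advancing time (a new reading comes with each control period).
- grab_frame(name): name is "scene" or "top"; returns (picture, depth): 420x560x3 uint8, blue, green, red; 420x560 float32, m along the optical axis (not along the pixel's ray), 0 where there is no reading.
- calibration(name): a dict with "camera_matrix" (3x3 intrinsics, pixels), "R" (3x3) and "t" (3): a world point X has camera coordinates R X + t. Camera axes: x right, y down, z forward; pixel columns grow to the right and rows downward; lengths in m; the calibration is good to about 2 mm. A picture is of the moment at which its call begins. calibration takes no time and is no camera call.
- manip.finish_job(): hands the job in; it is judged then, once.
The state is a dict: "clock": time; "q": joint angles; "joint_vel": joint speeds; "tau": joint torques, N m; "tool_pos": TCP position; "orientation": TCP orientation; "contact_force": force on the tool from outside, world axes, zero at the start; "wrist_torque": the same for the moment, N m; "opening": finger opening in m; "grasp_force": force on a finger pad.
Only numpy, scipy, OpenCV 4.12 (cv2) and the standard library are available. Lean on these libraries where they do the work, as an engineer would, in place of code of your own. Each camera call takes 0.05 s, during which the arm holds its last target. There are 200 camera calls.

## Working session

There is one attempt and no reset: what is moved stays moved. The work goes in short steps, Python scripts to look and compute and a shell command to move; the robot and the scene stay as the last step left them, time stands still between calls to the robot, and variables do not carry over. Pictures are saved under pics/ and viewed, at most 16 in all, crops included, and the job is handed in when it is done.

```bash
mkdir -p pics; ls; python3 - <<'E'
from workcell import manip, grab_frame, calibration
import cv2,numpy as np
for n in("scene","top"):
    p,d=grab_frame(n); cv2.imwrite(f"pics/{n}0.png",p); np.savez(f"{n}0.npz",p=p,d=d)
    c=calibration(n); R=np.array(c["R"]);print(n,np.round(c["camera_matrix"],1).tolist(),np.round(-R.T@np.array(c["t"]),3),np.round(R,3).tolist())
print(manip.get_state())
E
```

```text
pics
scene [[484.0, 0.0, 284.8], [0.0, 484.0, 216.8], [0.0, 0.0, 1.0]] [-0.368  0.68   0.799] [[-0.574, -0.819, -0.023], [-0.456, 0.342, -0.822], [0.681, -0.461, -0.569]]
top [[448.2, 0.0, 276.7], [0.0, 448.2, 206.4], [0.0, 0.0, 1.0]] [0.309 0.139 1.392] [[0.021, -1.0, -0.013], [-0.996, -0.019, -0.085], [0.085, 0.015, -0.996]]
{'clock': 0.1, 'q': array([-8.36308474e-01,  4.07593956e-02,  8.38971546e-02, -4.13757805e-04,
       -1.61550196e+00, -3.33734141e-01]), 'joint_vel': array([-4.41008422e-05, -9.29910765e-04,  1.33801972e-03,  2.98860631e-03,
        2.53534298e-08, -2.94994216e-03]), 'tau': array([-4.97892470e-03, -3.69341755e+01,  3.48286986e+01,  6.95185035e+00,
       -4.52407941e-03, -1.54425004e-05]), 'tool_pos': array([ 0.23400968, -0.55209432,  0.19406592]), 'orientation': array([-2.21189227e-04, -1.99047497e-01,  9.79989508e-01,  7.79965416e-04]), 'contact_force': array([0.32455415, 0.22151267, 0.43199733]), 'wrist_torque': array([ 0.01167654, -0.03735316, -0.04583787]), 'grasp_force': 0.0, 'opening': 0.08555619805460207}
```

View pics/scene0.png

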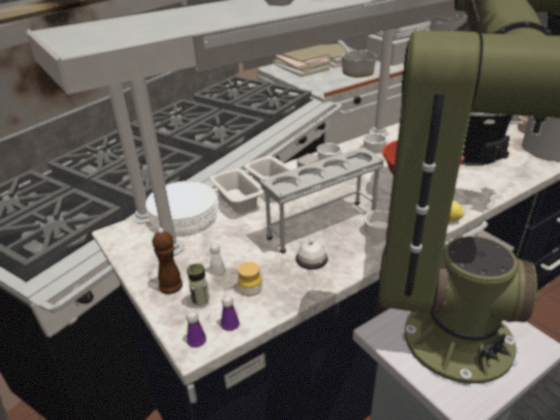

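View pics/top0.png

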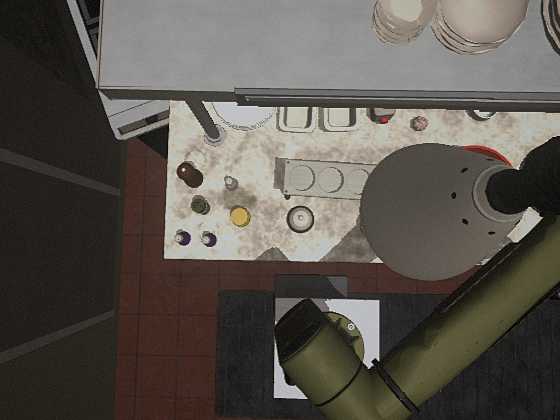

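The scene view shows the mill (168,262), spice jar (198,285), a clear shaker (217,258), mustard (249,278), purple shakers (195,328) and (230,312), and the bell (312,252) at the rack's left (+y) end. The top view shows the mill (190,173), spice (200,204), shaker (231,183), mustard (240,216), bell (301,219) and holes from (301,178). The heat lamp hides the rack's right end.

Salt candidates are (217,258), which is clear with white contents, and the purple pair. The clear one fits, and I'll confirm it in a crop.

```bash
cat > h.py <<'E'
import numpy as np,cv2
from workcell import manip, grab_frame, calibration
C={n:calibration(n) for n in("scene","top")}
def ray(n,u,v):
    c=C[n];R=np.array(c["R"]);K=np.array(c["camera_matrix"])
    return -R.T@np.array(c["t"]),R.T@np.linalg.solve(K,[u,v,1.])
def plane(n,u,v,z):
    o,d=ray(n,u,v);return o+d*(z-o[2])/d[2]
def depthpt(n,u,v,dep):
    o,d=ray(n,u,v);return o+d*dep
def cloud(n,dep):
    v,u=np.nonzero(dep>0);c=C[n];K=np.array(c["camera_matrix"]);z=dep[v,u]
    P=np.stack([(u-K[0,2])/K[0,0]*z,(v-K[1,2])/K[1,1]*z,z],1)
    return (P-np.array(c["t"]))@np.array(c["R"]),u,v
E
python3 - <<'E'
from h import *
s=np.load("scene0.npz");t=np.load("top0.npz")
a=cv2.resize(s["p"][220:350,140:340],None,fx=4,fy=4,interpolation=cv2.INTER_CUBIC)[:,:800]
b=cv2.resize(t["p"][140:260,160:400],None,fx=3.33,fy=3.33,interpolation=cv2.INTER_CUBIC)
cv2.imwrite("pics/a.png",a);cv2.imwrite("pics/b.png",b)
# height map from both clouds
for n,D in(("scene",s),("top",t)):
    P,u,v=cloud(n,D["d"])
    m=(P[:,0]>.15)&(P[:,0]<.62)&(P[:,1]>.2)&(P[:,1]<.65)&(P[:,2]>.02)&(P[:,2]<.2)
    Q=P[m];g=np.zeros((240,230),np.uint8);g[((Q[:,0]-.15)*500).astype(int),((Q[:,1]-.2)*500).astype(int)]=1
    g=cv2.morphologyEx(g,cv2.MORPH_CLOSE,np.ones((5,5)))
    k,L=cv2.connectedComponents(g);lab=L[((Q[:,0]-.15)*500).astype(int),((Q[:,1]-.2)*500).astype(int)]
    for i in range(1,k):
        q=Q[lab==i]
        if len(q)>40: print(n,len(q),np.round(q.min(0),3),np.round(q.max(0),3),"top pts",np.round(q[q[:,2]>q[:,2].max()-.012].mean(0),3))
E
```

```text
scene 394 [0.299 0.351 0.02 ] [0.33  0.388 0.088] top pts [0.317 0.37  0.082]
scene 427 [0.301 0.43  0.02 ] [0.337 0.468 0.088] top pts [0.319 0.45  0.082]
scene 626 [0.36  0.245 0.02 ] [0.418 0.302 0.069] top pts [0.388 0.274 0.064]
scene 711 [0.395 0.368 0.02 ] [0.44  0.411 0.109] top pts [0.414 0.392 0.105]
scene 314 [0.474 0.288 0.02 ] [0.504 0.325 0.088] top pts [0.49  0.307 0.082]
scene 1144 [0.482 0.398 0.02 ] [0.53  0.45  0.172] top pts [0.51  0.421 0.165]
top 128 [0.303 0.348 0.02 ] [0.337 0.379 0.09 ] top pts [0.319 0.366 0.083]
top 134 [0.305 0.428 0.02 ] [0.342 0.458 0.09 ] top pts [0.323 0.446 0.083]
top 293 [0.363 0.243 0.021] [0.418 0.297 0.072] top pts [0.391 0.271 0.065]
top 219 [0.398 0.367 0.021] [0.436 0.407 0.116] top pts [0.418 0.388 0.107]
top 125 [0.476 0.284 0.02 ] [0.511 0.32  0.093] top pts [0.495 0.303 0.084]
top 403 [0.484 0.395 0.02 ] [0.534 0.444 0.174] top pts [0.51  0.419 0.168]
```

View pics/a.png

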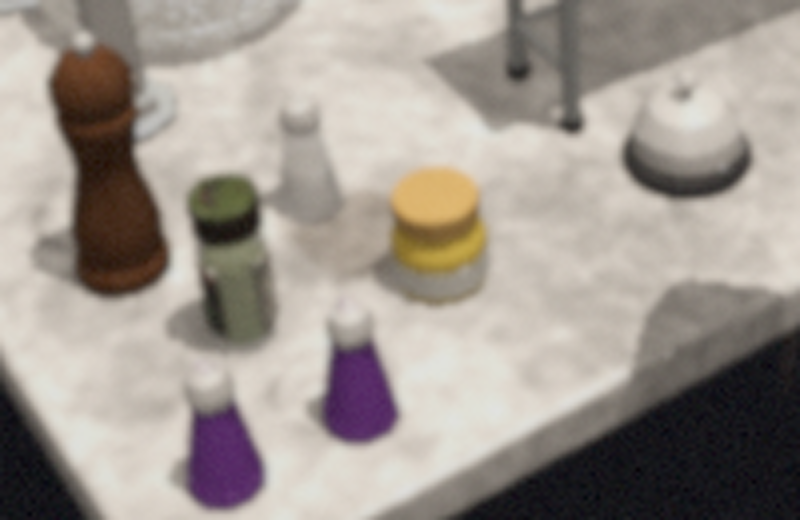

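View pics/b.png

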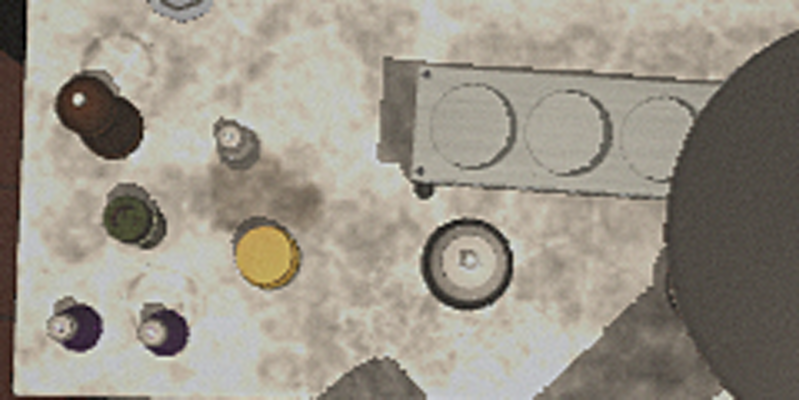

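The crop confirms it: the salt shaker is the clear one at (217,258) with white contents, and the two purple ones are decoys. Next I locate the rack holes.

```bash
python3 - <<'E'
from h import *
for n in("scene","top"):
    D=np.load(n+"0.npz");P,u,v=cloud(n,D["d"])
    box=(P[:,0]>.3)&(P[:,0]<.7)&(P[:,1]>-.25)&(P[:,1]<.3)
    m=box&(abs(P[:,2]-.182)<.008);Q=P[m]
    # keep dense component
    g=np.zeros((200,275),np.uint8);ij=lambda q:(((q[:,0]-.3)*500).astype(int),((q[:,1]+.25)*500).astype(int))
    g[ij(Q)]=1;g=cv2.morphologyEx(g,cv2.MORPH_CLOSE,np.ones((5,5)))
    k,L,st,_=cv2.connectedComponentsWithStats(g);i=1+st[1:,4].argmax();Q=Q[L[ij(Q)]==i]
    r=cv2.minAreaRect(Q[:,:2].astype(np.float32));print(n,len(Q),r,Q[:,2].mean(),cv2.boxPoints(r).round(3).tolist())
    h=box&(P[:,2]>.150)&(P[:,2]<.172);q=P[h];g[:]=0;g[ij(q)]=1
    k,L,st,ce=cv2.connectedComponentsWithStats(g)
    for j in range(1,k):
        if st[j,4]>60:
            w=q[L[ij(q)]==j];print("  hole",len(w),w.mean(0).round(3),w.min(0).round(3),w.max(0).round(3))
    # bell and ramekin
    for nm,(x0,x1,y0,y1,z1) in {"bell":(.3,.47,.05,.22,.075),"ram":(.3,.47,-.25,0.0,.05)}.items():
        e=P[(P[:,0]>x0)&(P[:,0]<x1)&(P[:,1]>y0)&(P[:,1]<y1)&(P[:,2]>.02)&(P[:,2]<z1)]
        if len(e): print(nm,e.min(0).round(3),e.max(0).round(3),len(e))
# hough in top image on deck
im=cv2.imread("pics/top0.png",0)
x=cv2.resize(im[150:210,270:380],None,fx=6,fy=6,interpolation=cv2.INTER_CUBIC)
c=cv2.HoughCircles(x,cv2.HOUGH_GRADIENT,1,100,param1=80,param2=20,minRadius=65,maxRadius=95)
if c is not None:
    for a,b,r in c[0]: print(np.round([a/6+270,b/6+150,r/6],1),plane("top",a/6+270-.4,b/6+150-.4,.182).round(4))
E
```

```text
scene 1526 ((0.48686251044273376, -0.02463047206401825), (0.33386367559432983, 0.10343930125236511), 87.19239044189453) 0.18259706744315024 [[0.4269999861717224, -0.1889999955892563], [0.5299999713897705, -0.1940000057220459], [0.546999990940094, 0.14000000059604645], [0.4429999887943268, 0.14499999582767487]]
  hole 80 [0.534 0.078 0.163] [0.523 0.05  0.158] [0.54  0.099 0.17 ]
bell [0.354 0.058 0.02 ] [0.469 0.138 0.075] 603
ram [ 0.337 -0.179  0.02 ] [ 0.47 -0.09  0.05] 413
top 1409 ((0.48840299248695374, 0.01666126400232315), (0.24474361538887024, 0.09508633613586426), 87.1627426147461) 0.18260429766636535 [[0.4350000023841858, -0.10300000011920929], [0.5299999713897705, -0.1080000028014183], [0.5419999957084656, 0.13699999451637268], [0.44699999690055847, 0.14100000262260437]]
  hole 218 [0.485 0.002 0.161] [ 0.456 -0.022  0.155] [0.516 0.028 0.168]
  hole 307 [ 0.495 -0.063  0.161] [ 0.466 -0.09   0.154] [ 0.523 -0.035  0.169]
  hole 128 [0.492 0.097 0.161] [0.466 0.08  0.155] [0.524 0.112 0.168]
  hole 77 [0.492 0.072 0.161] [0.478 0.058 0.155] [0.506 0.084 0.166]
  hole 78 [0.504 0.026 0.161] [0.49  0.014 0.153] [0.521 0.039 0.167]
  hole 63 [0.515 0.075 0.16 ] [0.5   0.064 0.155] [0.528 0.09  0.165]
bell [0.355 0.054 0.021] [0.457 0.135 0.074] 433
ram [ 0.352 -0.101  0.021] [ 0.383 -0.093  0.044] 14
[302.2 177.9  12.9] [0.4923 0.0903 0.182 ]
[329.4 179.4  11.8] [0.4896 0.0165 0.182 ]
```

Holes, from the bell end: (0.492,0.092), (0.488,0.014), (0.485,-0.064) and (0.481,-0.142). I'll keep the closing line across the row (yaw about 177°) throughout. Before moving, I check how high the forearm is relative to the lamp.

```bash
python3 - <<'E'
from h import *
for n in("scene","top"):
    P,u,v=cloud(n,np.load(n+"0.npz")["d"])
    a=np.array([.39,-.92]);b=np.array([-.0,0.])
    e=np.array([np.cos(-.836),np.sin(-.836)]);r=P[:,:2]@e;s=P[:,:2]@np.array([-e[1],e[0]])
    for lo in np.arange(-.3,.75,.1):
        m=(r>lo)&(r<lo+.1)&(abs(s)<.12)&(P[:,2]>.2)
        if m.sum(): print(n,round(lo,1),m.sum(),np.percentile(P[m,2],[1,50,99]).round(3),s[m].min().round(2),s[m].max().round(2))
E
```

```text
scene -0.1 16382 [0.202 0.52  0.61 ] -0.1 0.12
scene 0.0 2241 [0.211 0.602 0.615] -0.1 0.12
scene 0.1 877 [0.576 0.607 0.613] -0.04 0.05
scene 0.2 695 [0.557 0.608 0.615] -0.04 0.05
scene 0.3 216 [0.548 0.581 0.602] 0.04 0.05
scene 0.4 34 [0.554 0.567 0.585] 0.04 0.05
scene 0.5 281 [0.536 0.554 0.566] -0.12 0.07
scene 0.7 204 [0.464 0.49  0.517] -0.07 0.12
top -0.1 1004 [0.559 0.602 0.612] 0.03 0.12
top 0.0 4462 [0.556 0.606 0.616] -0.06 0.12
top 0.1 3668 [0.55  0.605 0.613] -0.05 0.05
top 0.2 3851 [0.548 0.61  0.618] -0.05 0.05
top 0.3 3859 [0.551 0.612 0.619] -0.05 0.05
top 0.4 2291 [0.553 0.609 0.617] -0.05 0.05
top 0.5 54 [0.559 0.58  0.601] 0.04 0.05
```

```bash
python3 -m handwheel '[{"gripper":1,"translation":[0,0,-0.35],"turn":-0.3},{"gripper":1,"translation":[0,0,-0.35],"turn":-0.3},{"gripper":1,"translation":[0,0,0],"turn":-0.3},{"gripper":1,"translation":[0,0,0],"turn":-0.3},{"gripper":1,"translation":[0,0,0],"turn":-0.3},{"gripper":1,"translation":[0,0,0],"turn":-0.3},{"gripper":1,"translation":[0,0,0],"turn":-0.3}]'; python3 -c "
from h import *
print(manip.get_state())"
```

```text
clock: 0.98
tool_pos: [0.2341, -0.5522, 0.2503]
orientation: [0.0, -0.684, 0.73, 0.001]
contact_force: [0.1, -0.3, 0.8]
opening: 0.0853
grasp_force: 0.0
{'clock': 0.975, 'q': array([-8.36292511e-01,  5.41669485e-02,  2.00257420e-01, -2.87946229e-04,
       -1.71803423e+00,  7.71034075e-01]), 'joint_vel': array([-1.37382015e-03,  5.74905378e-05, -3.51356966e-05, -2.76360912e-04,
       -4.78525131e-04,  1.24815889e+00]), 'tau': array([ 1.42831745e-03, -3.71602893e+01,  3.44069588e+01,  6.86487570e+00,
       -3.58750454e-03, -1.66696049e+00]), 'tool_pos': array([ 0.23408966, -0.55224286,  0.25032582]), 'orientation': array([ 1.52882077e-04, -6.83677386e-01,  7.29784134e-01,  5.71018449e-04]), 'contact_force': array([ 0.11565689, -0.27457468,  0.75736003]), 'wrist_torque': array([0.03287913, 0.00937357, 0.04151713]), 'grasp_force': 0.0, 'opening': 0.08528192483072648}
```

```bash
python3 -m handwheel '[{"gripper":1,"translation":[-0.3,-0.07,0],"turn":-0.04},{"gripper":1,"translation":[-0.62,-0.145,0],"turn":0},{"gripper":1,"translation":[-0.62,-0.145,0],"turn":0},{"gripper":1,"translation":[-0.62,-0.145,0],"turn":0},{"gripper":1,"translation":[-0.62,-0.145,0],"turn":0},{"gripper":1,"translation":[-0.62,-0.145,0],"turn":0},{"gripper":1,"translation":[-0.62,-0.145,0],"turn":0},{"gripper":1,"translation":[-0.62,-0.145,0],"turn":0},{"gripper":1,"translation":[-0.62,-0.145,0],"turn":0},{"gripper":1,"translation":[-0.5,-0.1,0],"turn":0}]' && python3 -m handwheel '[{"gripper":1,"translation":[-0.58,-0.02,0],"turn":0},{"gripper":1,"translation":[-0.58,-0.02,0],"turn":0},{"gripper":1,"translation":[-0.58,-0.02,0],"turn":0},{"gripper":1,"translation":[-0.58,-0.02,0],"turn":0},{"gripper":1,"translation":[-0.58,-0.02,0],"turn":0},{"gripper":1,"translation":[-0.58,-0.02,0],"turn":0},{"gripper":1,"translation":[-0.4,0,0],"turn":0},{"gripper":1,"translation":[0,0,0],"turn":0},{"gripper":1,"translation":[0,0,0],"turn":0}]'
```

```text
clock: 2.22
tool_pos: [0.3637, -0.0957, 0.2507]
orientation: [0.0, -0.69, 0.724, 0.0]
contact_force: [-0.3, 0.2, -0.8]
opening: 0.0857
grasp_force: 0.0
clock: 3.35
tool_pos: [0.3885, 0.2116, 0.2509]
orientation: [-0.0, -0.689, 0.724, -0.0]
contact_force: [-0.2, -0.3, 0.2]
opening: 0.0855
grasp_force: 0.0
```

```bash
cat >> h.py <<'E'
def need(*p):
    """tool-axis shift (units of 80 mm) from the measured pose to world p"""
    from scipy.spatial.transform import Rotation as Ro
    s=manip.get_state();q=s["orientation"]
    R=Ro.from_quat([*q[1:],q[0]]);print(np.round(R.inv().apply(np.array(p)-s["tool_pos"])/.08,2),"yaw",np.degrees(np.arctan2(*R.as_matrix()[[1,0],1])).round(1))
E
python3 -m handwheel '[{"gripper":1,"translation":[-0.4,0.01,0.2],"turn":0},{"gripper":1,"translation":[-0.36,0.01,0.5],"turn":0},{"gripper":1,"translation":[0,0,0.5],"turn":0},{"gripper":1,"translation":[0,0,0.3],"turn":0},{"gripper":1,"translation":[0,0,0],"turn":0},{"gripper":1,"translation":[0,0,0],"turn":0}]'
python3 - <<'E'
from h import *
need(.390,.2725,.033)
p,d=grab_frame("scene");np.savez("s1.npz",p=p,d=d);cv2.imwrite("pics/s1.png",p)
p,d=grab_frame("top");np.savez("t1.npz",p=p,d=d)
P,u,v=cloud("top",d)
m=(P[:,0]>.3)&(P[:,0]<.6)&(P[:,1]>.2)&(P[:,1]<.4)&(P[:,2]>.2)
for z in np.arange(.2,.7,.05):
    q=P[m&(P[:,2]>z)&(P[:,2]<z+.05)]
    if len(q): print(z.round(2),len(q),q.min(0).round(3),q.max(0).round(3))
E
```

```text
clock: 4.1
tool_pos: [0.3908, 0.2726, 0.1328]
orientation: [0.001, -0.689, 0.725, -0.0]
contact_force: [-0.0, -1.0, 0.6]
opening: 0.0854
grasp_force: 0.0
[0.   0.01 1.25] yaw 177.1
0.2 46 [0.316 0.258 0.227] [0.461 0.289 0.249]
0.25 129 [0.318 0.258 0.25 ] [0.46  0.29  0.292]
0.35 52 [0.345 0.228 0.356] [0.406 0.269 0.397]
0.4 22 [0.348 0.228 0.4  ] [0.399 0.256 0.419]
0.45 130 [0.343 0.2   0.464] [0.6   0.255 0.5  ]
0.5 633 [0.302 0.2   0.501] [0.6   0.373 0.55 ]
0.55 3084 [0.3   0.225 0.55 ] [0.434 0.36  0.584]
```

View pics/s1.png

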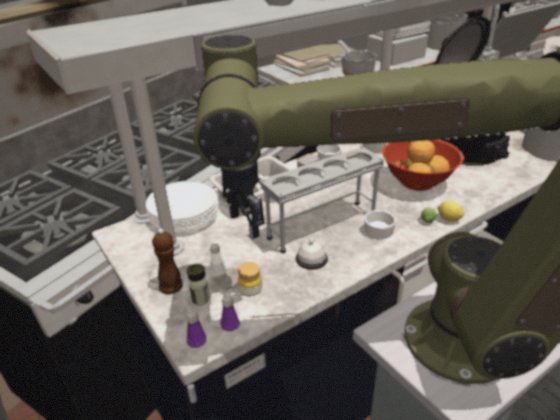

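The picture shows the open gripper (245,215) above the mustard (249,278). The rack is fully visible, with the ramekin (380,222) in front of its far end and the bell (312,252) at the near end. The wrist reaches only 45 mm ahead of the TCP in x, so it clears the shelf.

```bash
python3 -m handwheel '[{"gripper":1,"translation":[0,0.01,0.4],"turn":0},{"gripper":1,"translation":[0,0,0.4],"turn":0},{"gripper":1,"translation":[0,0,0.3],"turn":0},{"gripper":1,"translation":[0,0,0.15],"turn":0},{"gripper":1,"translation":[0,0,0],"turn":0},{"gripper":-1,"translation":[0,0,0],"turn":0},{"gripper":-1,"translation":[0,0,0],"turn":0},{"gripper":-1,"translation":[0,0,0],"turn":0},{"gripper":-1,"translation":[0,0,0],"turn":0},{"gripper":-1,"translation":[0,0,0],"turn":0},{"gripper":-1,"translation":[0,0,0],"turn":0}]'
python3 - <<'E'
from h import *
P,u,v=cloud("scene",np.load("s1.npz")["d"])
m=(P[:,0]>.3)&(P[:,0]<.6)&(P[:,1]>-.25)&(P[:,1]<.2)&(abs(P[:,2]-.184)<.004)
r=cv2.minAreaRect(P[m][:,:2].astype(np.float32));print(m.sum(),r)
im=cv2.imread("pics/s1.png");cv2.imwrite("pics/rack.png",cv2.resize(im[130:200,245:405],None,fx=5,fy=5,interpolation=cv2.INTER_CUBIC))
for y in [(.492,.092),(.488,.014),(.485,-.064),(.481,-.142)]:
    c=C["scene"];q=np.array(c["camera_matrix"])@(np.array(c["R"])@np.array([*y,.182])+np.array(c["t"]));q/=q[2];print(((q[:2]-[245,130])*5).round())
E
```

```text
clock: 5.58
tool_pos: [0.3892, 0.2728, 0.031]
orientation: [-0.0, -0.689, 0.724, 0.0]
contact_force: [-0.4, 0.2, -0.3]
opening: -0.0
grasp_force: 0.0
1364 ((0.48729342222213745, -0.023917734622955322), (0.33310794830322266, 0.1019863486289978), 87.59616088867188)
[203. 262.]
[332. 219.]
[453. 176.]
[569. 137.]
```

View pics/rack.png

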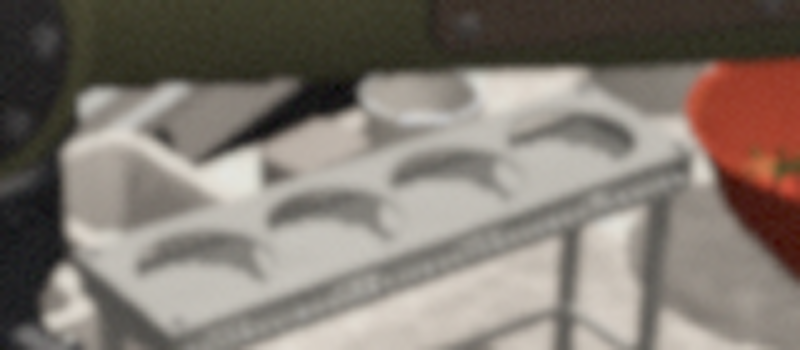

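The rack crop shows holes centred near crop columns 203, 333, 457 and 573, which match the predictions to within about 2 mm. The gripper, however, closed on nothing, so I look.

```bash
python3 - <<'E'
from h import *
p,d=grab_frame("scene");np.savez("s2.npz",p=p,d=d);q,e=grab_frame("top");np.savez("t2.npz",p=q,d=e)
a=cv2.resize(p[200:350,140:340],(600,450),interpolation=cv2.INTER_CUBIC);
cv2.imwrite("pics/c.png",a)
for n,D in(("scene",p),("top",q)):
    h=cv2.cvtColor(D,cv2.COLOR_BGR2HSV);m=cv2.inRange(h,(15,120,100),(35,255,255))
    k,L,st,ce=cv2.connectedComponentsWithStats(m)
    for j in range(1,k):
        if st[j,4]>40: print(n,st[j],ce[j],plane(n,*ce[j],.055))
E
```

```text
scene [415 161  34  11 215] [434.0372093 167.2744186] [ 0.46459629 -0.45200807  0.055     ]
scene [439 202  24  19 329] [450.44072948 210.84194529] [ 0.27549825 -0.29875679  0.055     ]
scene [238 265  23  23 383] [249.04699739 277.1383812 ] [0.37220096 0.28214637 0.055     ]
```

View pics/c.png

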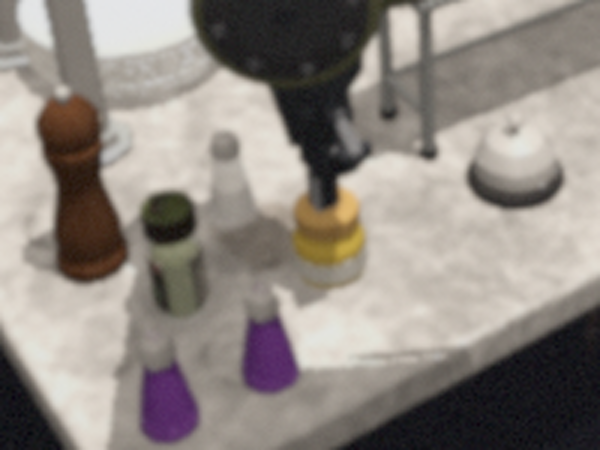

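```bash
python3 -m handwheel '[{"gripper":-1,"translation":[0,0,0],"turn":0},{"gripper":-1,"translation":[0,0,0],"turn":0}]';python3 - <<'E'
from h import *
print({k:manip.get_state()[k] for k in("opening","grasp_force","wrist_torque","q")})
p,d=grab_frame("scene")
P,u,v=cloud("scene",d)
m=(abs(P[:,0]-.39)<.09)&(abs(P[:,1]-.27)<.07)&(P[:,2]>.02)&(P[:,2]<.2)
for z in np.arange(.02,.2,.015):
    q=P[m&(P[:,2]>z)&(P[:,2]<z+.015)]
    if len(q): print(z.round(3),len(q),q.min(0).round(3),q.max(0).round(3))
cv2.imwrite("pics/d.png",cv2.resize(p[220:310,200:300],(800,600*9//8*8//9),interpolation=cv2.INTER_CUBIC))
E
```

```text
clock: 5.92
tool_pos: [0.3892, 0.2728, 0.031]
orientation: [-0.0, -0.689, 0.724, 0.0]
contact_force: [0.3, 1.7, 0.0]
opening: -0.0001
grasp_force: 0.0
{'opening': -0.00011689158448213817, 'grasp_force': 0.0, 'wrist_torque': array([-0.02203736, -0.00562709,  0.02979186]), 'q': array([ 1.03745179e+00, -2.63188827e-01, -4.93583175e-01, -1.11139338e-04,
       -1.34041404e+00, -1.08696376e+00])}
0.02 164 [0.362 0.247 0.02 ] [0.48  0.319 0.035]
0.035 154 [0.363 0.245 0.035] [0.48  0.309 0.05 ]
0.05 164 [0.363 0.247 0.051] [0.478 0.305 0.065]
0.065 119 [0.364 0.249 0.065] [0.479 0.305 0.08 ]
0.08 58 [0.373 0.269 0.08 ] [0.397 0.288 0.095]
0.095 31 [0.373 0.269 0.095] [0.398 0.287 0.108]
0.11 78 [0.35  0.267 0.11 ] [0.426 0.29  0.125]
0.125 98 [0.339 0.266 0.126] [0.436 0.292 0.14 ]
0.14 113 [0.328 0.267 0.14 ] [0.444 0.294 0.155]
0.155 177 [0.325 0.265 0.155] [0.407 0.295 0.17 ]
0.17 124 [0.339 0.257 0.17 ] [0.407 0.296 0.185]
0.185 82 [0.348 0.25  0.185] [0.38  0.311 0.2  ]
```

View pics/d.png

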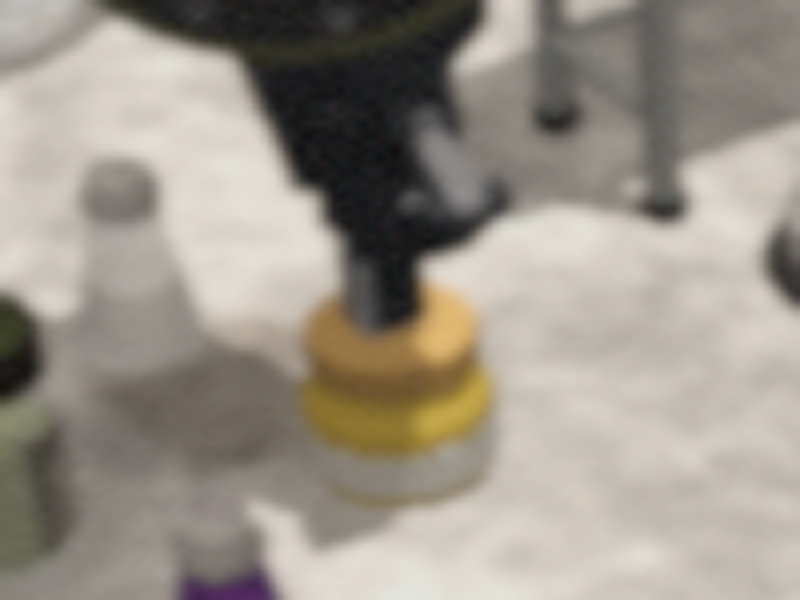

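The crop shows the shut fingers (370,310) ending on top of the lid, though the state puts the TCP at z=0.031. I check the finger-tip height against the earlier frames.

```bash
python3 - <<'E'
from h import *
for f,n in(("s1","scene"),("t1","top"),("s2","scene"),("t2","top")):
    P,u,v=cloud(n,np.load(f+".npz")["d"])
    m=(abs(P[:,0]-.39)<.1)&(abs(P[:,1]-.275)<.04)&(P[:,2]>.072)&(P[:,2]<.5)
    q=P[m];print(f,len(q))
    for z in np.arange(.07,.3,.02):
        w=q[(q[:,2]>z)&(q[:,2]<z+.02)]
        if len(w)>3:print("  ",z.round(2),len(w),w.min(0).round(3),w.max(0).round(3))
E
```

```text
s1 2070
   0.07 39 [0.481 0.294 0.073] [0.49  0.314 0.09 ]
   0.17 33 [0.34  0.263 0.183] [0.439 0.288 0.19 ]
   0.19 156 [0.333 0.26  0.19 ] [0.439 0.289 0.21 ]
   0.21 113 [0.318 0.263 0.21 ] [0.444 0.291 0.23 ]
   0.23 252 [0.314 0.265 0.23 ] [0.463 0.294 0.25 ]
   0.25 267 [0.316 0.266 0.25 ] [0.461 0.296 0.27 ]
   0.27 327 [0.319 0.257 0.27 ] [0.459 0.296 0.29 ]
   0.29 210 [0.351 0.244 0.29 ] [0.397 0.313 0.31 ]
t1 261
   0.21 4 [0.337 0.263 0.227] [0.344 0.274 0.229]
   0.23 42 [0.316 0.258 0.23 ] [0.461 0.289 0.249]
   0.25 29 [0.318 0.258 0.25 ] [0.46  0.286 0.268]
   0.27 93 [0.32  0.258 0.27 ] [0.455 0.29  0.29 ]
   0.29 7 [0.325 0.269 0.29 ] [0.33  0.286 0.292]
s2 2484
   0.07 95 [0.373 0.264 0.072] [0.49  0.314 0.09 ]
   0.09 49 [0.373 0.269 0.09 ] [0.401 0.287 0.108]
   0.11 95 [0.349 0.265 0.111] [0.429 0.29  0.13 ]
   0.13 149 [0.332 0.266 0.13 ] [0.441 0.294 0.15 ]
   0.15 221 [0.326 0.266 0.15 ] [0.443 0.296 0.17 ]
   0.17 152 [0.341 0.257 0.17 ] [0.407 0.296 0.19 ]
   0.19 148 [0.348 0.249 0.191] [0.379 0.311 0.21 ]
   0.21 28 [0.349 0.249 0.21 ] [0.363 0.291 0.217]
t2 2444
   0.07 16 [0.484 0.293 0.073] [0.49  0.31  0.088]
   0.13 6 [0.336 0.264 0.14 ] [0.35  0.267 0.15 ]
   0.15 58 [0.327 0.263 0.15 ] [0.347 0.287 0.169]
   0.17 5 [0.343 0.269 0.171] [0.346 0.278 0.175]
   0.25 7 [0.346 0.235 0.258] [0.364 0.258 0.269]
   0.27 10 [0.345 0.236 0.272] [0.363 0.26  0.289]
   0.29 9 [0.345 0.235 0.292] [0.365 0.262 0.308]
```

Open tips measure at 0.183 with the state at 0.133, and shut tips at about 0.067 with the state at 0.031. So the true finger end sits about 36 mm above the reported z, while x and y agree. I'll aim z with that offset, watch the force, and check it at the grasp.

```bash
python3 -m handwheel '[{"gripper":1,"translation":[0,0,-0.1],"turn":0},{"gripper":1,"translation":[0,0,0],"turn":0},{"gripper":1,"translation":[0,0,0],"turn":0},{"gripper":1,"translation":[0,0,0],"turn":0},{"gripper":1,"translation":[0,0,0],"turn":0},{"gripper":1,"translation":[0,0,0],"turn":0},{"gripper":1,"translation":[0,0,0],"turn":0}]' && python3 -m handwheel '[{"gripper":1,"translation":[0,0,0.2],"turn":0},{"gripper":1,"translation":[0,0,0.2],"turn":0},{"gripper":1,"translation":[0,0,0.14],"turn":0},{"gripper":1,"translation":[0,0,0],"turn":0},{"gripper":1,"translation":[0,0,0],"turn":0}]'
python3 - <<'E'
from h import *
p,d=grab_frame("scene")
P,u,v=cloud("scene",d)
m=(abs(P[:,0]-.39)<.07)&(abs(P[:,1]-.275)<.04)
for nm,w in(("near -x",P[m&(P[:,0]<.358)&(P[:,2]>.01)&(P[:,2]<.2)]),("+x",P[m&(P[:,0]>.421)&(P[:,2]>.01)&(P[:,2]<.2)])):
    print(nm,len(w),np.sort(w[:,2])[:8].round(3), w[np.argsort(w[:,2])[:3]].round(3).tolist())
E
```

```text
clock: 6.85
tool_pos: [0.3892, 0.2728, 0.039]
orientation: [-0.0, -0.689, 0.724, 0.0]
contact_force: [0.1, -1.2, 0.4]
opening: 0.0852
grasp_force: 0.0
clock: 7.48
tool_pos: [0.3894, 0.273, -0.0039]
orientation: [0.0, -0.689, 0.724, -0.0]
contact_force: [-0.1, 0.3, 0.3]
opening: 0.0852
grasp_force: 0.0
near -x 457 [0.028 0.046 0.047 0.048 0.052 0.053 0.053 0.053] [[0.358, 0.274, 0.028], [0.341, 0.273, 0.046], [0.342, 0.283, 0.047]]
+x 132 [0.049 0.05  0.05  0.051 0.051 0.051 0.052 0.052] [[0.432, 0.279, 0.049], [0.433, 0.282, 0.05], [0.43, 0.278, 0.05]]
```

```bash
python3 -m handwheel '[{"gripper":1,"translation":[0,0,0.06],"turn":0},{"gripper":-1,"translation":[0,0,0],"turn":0},{"gripper":-1,"translation":[0,0,0],"turn":0},{"gripper":-1,"translation":[0,0,0],"turn":0},{"gripper":-1,"translation":[0,0,0],"turn":0},{"gripper":-1,"translation":[0,0,0],"turn":0}]'
```

```text
clock: 8.28
tool_pos: [0.39, 0.2731, -0.0076]
orientation: [0.001, -0.69, 0.724, -0.0]
contact_force: [-0.8, -2.9, 5.1]
opening: 0.0529
grasp_force: 61.4
```

```bash
python3 -m handwheel '[{"gripper":-1,"translation":[0,0,-0.15],"turn":0},{"gripper":-1,"translation":[0,0,-0.35],"turn":0},{"gripper":-1,"translation":[0,0,-0.45],"turn":0},{"gripper":-1,"translation":[0,0,-0.45],"turn":0},{"gripper":-1,"translation":[0,0,-0.45],"turn":0},{"gripper":-1,"translation":[0,0,-0.45],"turn":0},{"gripper":-1,"translation":[0,0,-0.3],"turn":0},{"gripper":-1,"translation":[0.2,-0.12,-0.1],"turn":0},{"gripper":-1,"translation":[0.35,-0.21,0],"turn":0},{"gripper":-1,"translation":[0.4,-0.25,0],"turn":0},{"gripper":-1,"translation":[0.4,-0.25,0],"turn":0}]' && python3 -m handwheel '[{"gripper":-1,"translation":[0.4,-0.25,0],"turn":0},{"gripper":-1,"translation":[0.3,-0.18,0],"turn":0},{"gripper":-1,"translation":[0.2,-0.12,0],"turn":0},{"gripper":-1,"translation":[0,0,0],"turn":0},{"gripper":-1,"translation":[0,0,0],"turn":0}]'
python3 - <<'E'
from h import *
need(.492,.0915,.1524)
p,d=grab_frame("scene");cv2.imwrite("pics/e.png",cv2.resize(p[100:250,200:400],(800,600),interpolation=cv2.INTER_CUBIC))
P,u,v=cloud("scene",d)
m=(abs(P[:,0]-.492)<.08)&(abs(P[:,1]-.092)<.06)&(P[:,2]>.19)&(P[:,2]<.3);h=cv2.cvtColor(p,cv2.COLOR_BGR2HSV)[v,u]
y=m&(h[:,0]>13)&(h[:,0]<36)&(h[:,1]>110);print("yellow",y.sum(),P[y].min(0),P[y].max(0))
E
```

```text
clock: 9.65
tool_pos: [0.4503, 0.1598, 0.2063]
orientation: [-0.001, -0.689, 0.724, 0.0]
contact_force: [0.8, 0.1, -1.8]
opening: 0.0526
grasp_force: 62.6
clock: 10.28
tool_pos: [0.4902, 0.0873, 0.2065]
orientation: [-0.0, -0.689, 0.725, 0.0]
contact_force: [0.3, -0.6, -1.0]
opening: 0.0529
grasp_force: 62.6
[-0.05 -0.02  0.68] yaw 177.1
yellow 267 [0.45027532 0.06689641 0.24169349] [0.51818    0.11778822 0.29853215]
```

View pics/e.png

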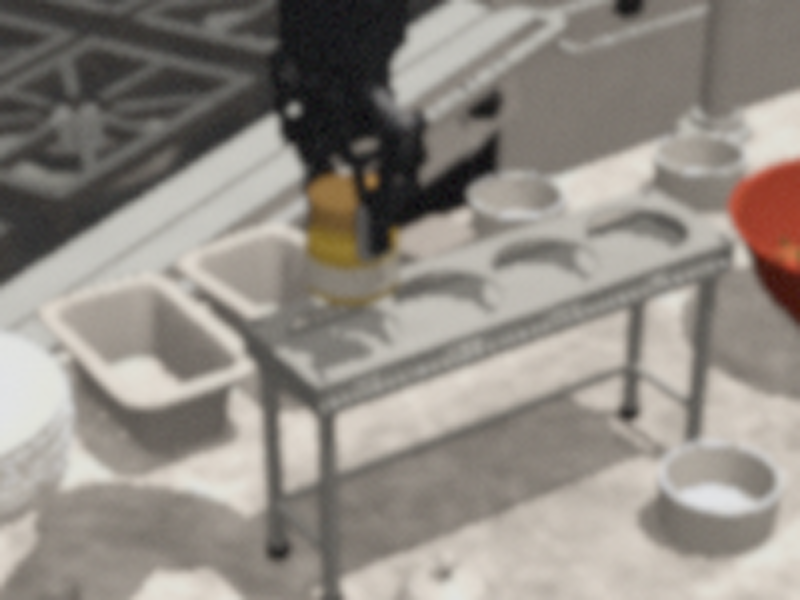

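The jar hangs upright over the bell-end hole (crop 350,240). I lower it.

```bash
python3 -m handwheel '[{"gripper":-1,"translation":[-0.05,-0.02,0],"turn":0},{"gripper":-1,"translation":[0,0,0.2],"turn":0},{"gripper":-1,"translation":[0,0,0.2],"turn":0},{"gripper":-1,"translation":[0,0,0.15],"turn":0},{"gripper":-1,"translation":[0,0,0.06],"turn":0},{"gripper":-1,"translation":[0,0,0.03],"turn":0},{"gripper":-1,"translation":[0,0,0.02],"turn":0},{"gripper":-1,"translation":[0,0,0],"turn":0}]'
```

```text
clock: 11.32
tool_pos: [0.4925, 0.0915, 0.1545]
orientation: [0.0, -0.689, 0.724, -0.0]
contact_force: [0.1, -0.7, -2.3]
opening: 0.0528
grasp_force: 62.6
```

```bash
python3 -m handwheel '[{"gripper":-1,"translation":[0,0,0.015],"turn":0},{"gripper":-1,"translation":[0,0,0],"turn":0}]'; python3 -m handwheel '[{"gripper":-1,"translation":[0,0,0.015],"turn":0},{"gripper":-1,"translation":[0,0,0],"turn":0}]'
```

```text
clock: 11.58
tool_pos: [0.4924, 0.0915, 0.153]
orientation: [0.0, -0.689, 0.724, 0.0]
contact_force: [-0.2, 0.7, -2.7]
opening: 0.0531
grasp_force: 62.6
clock: 11.82
tool_pos: [0.4925, 0.0916, 0.1526]
orientation: [0.0, -0.689, 0.724, -0.0]
contact_force: [-2.9, 1.0, 3.0]
opening: 0.0522
grasp_force: 63.6
```

```bash
python3 -m handwheel '[{"gripper":0.4,"translation":[0,0,0],"turn":0},{"gripper":0.6,"translation":[0,0,0],"turn":0},{"gripper":1,"translation":[0,0,0],"turn":0},{"gripper":1,"translation":[0,0,0],"turn":0},{"gripper":1,"translation":[0,0,-0.1],"turn":0},{"gripper":1,"translation":[0,0,-0.3],"turn":0},{"gripper":1,"translation":[0,0,-0.5],"turn":0},{"gripper":1,"translation":[-0.1,0,-0.2],"turn":0},{"gripper":1,"translation":[-0.45,0,0],"turn":0},{"gripper":1,"translation":[-0.5,0.03,0],"turn":0},{"gripper":1,"translation":[-0.6,0.03,0],"turn":0},{"gripper":1,"translation":[-0.5,0.03,0],"turn":0}]' && python3 -m handwheel '[{"gripper":1,"translation":[-0.35,0.03,0],"turn":0},{"gripper":1,"translation":[-0.15,0,0],"turn":0},{"gripper":1,"translation":[0,0,0],"turn":0}]'
python3 - <<'E'
from h import *
need(.4925,.305,-.008)
p,d=grab_frame("scene");np.savez("s3.npz",p=p,d=d)
P,u,v=cloud("scene",d);h=cv2.cvtColor(p,cv2.COLOR_BGR2HSV)[v,u]
m=(abs(P[:,0]-.492)<.045)&(abs(P[:,1]-.092)<.045)&(P[:,2]>.186)&(P[:,2]<.24)&(h[:,1]>110);w=P[m];print(len(w),w.min(0),w.max(0),"lid top",w[w[:,2]>.220].mean(0))
for nm,x,y in(("salt",.4925,.305),("spice",.416,.39),("mill",.509,.42)):
    m=(abs(P[:,0]-x)<.045)&(abs(P[:,1]-y)<.045)&(P[:,2]>.03)&(P[:,2]<.18);w=P[m];print(nm,w.min(0).round(3),w.max(0).round(3))
cv2.imwrite("pics/f.png",cv2.resize(p[120:330,140:420],(800,600),interpolation=cv2.INTER_CUBIC))
E
```

```text
clock: 13.32
tool_pos: [0.4936, 0.2652, 0.2404]
orientation: [0.0, -0.689, 0.724, -0.0]
contact_force: [1.2, -0.1, 0.1]
opening: 0.0854
grasp_force: 0.0
clock: 13.7
tool_pos: [0.4934, 0.3038, 0.2397]
orientation: [-0.0, -0.69, 0.724, -0.0]
contact_force: [0.3, 0.4, -0.0]
opening: 0.0854
grasp_force: 0.0
[-0.02  0.01  3.1 ] yaw 177.2
394 [0.46088164 0.07279673 0.1874235 ] [0.51551156 0.12051323 0.22842761] lid top [0.48578808 0.09653234 0.22499647]
salt [0.477 0.29  0.03 ] [0.503 0.321 0.088]
spice [0.395 0.369 0.03 ] [0.438 0.411 0.109]
mill [0.481 0.397 0.03 ] [0.526 0.45  0.171]
```

View pics/f.png

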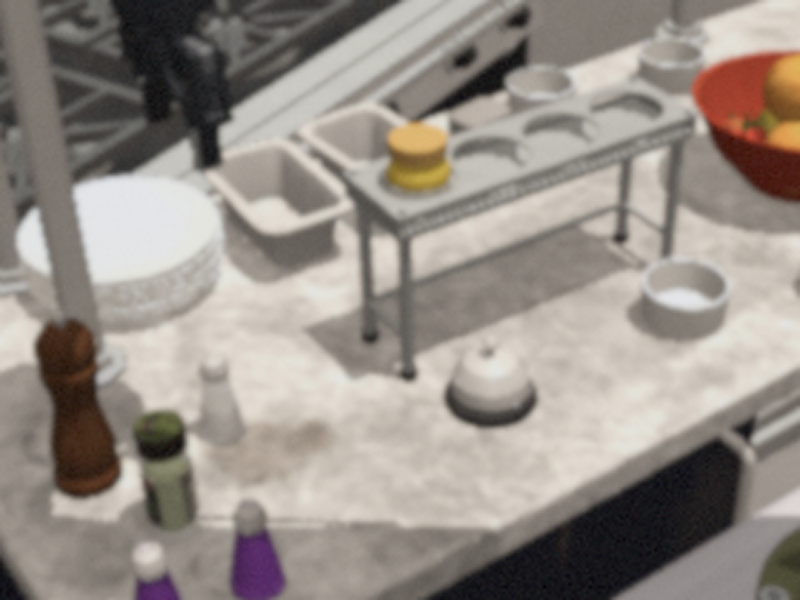

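The mustard stands upright in the bell-end hole (crop 415,155), with its lid top at 0.225 as expected. Next is the salt (crop 218,395).

```bash
python3 -m handwheel '[{"gripper":1,"translation":[-0.02,0.01,0.4],"turn":0},{"gripper":1,"translation":[0,0,0.5],"turn":0},{"gripper":1,"translation":[0,0,0.5],"turn":0},{"gripper":1,"translation":[0,0,0.5],"turn":0},{"gripper":1,"translation":[0,0,0.5],"turn":0},{"gripper":1,"translation":[0,0,0.4],"turn":0},{"gripper":1,"translation":[0,0,0.2],"turn":0},{"gripper":1,"translation":[0,0,0.1],"turn":0},{"gripper":1,"translation":[0,0,0],"turn":0}]' && python3 -m handwheel '[{"gripper":-1,"translation":[0,0,0],"turn":0},{"gripper":-1,"translation":[0,0,0],"turn":0},{"gripper":-1,"translation":[0,0,0],"turn":0},{"gripper":-1,"translation":[0,0,0],"turn":0},{"gripper":-1,"translation":[0,0,0],"turn":0},{"gripper":-1,"translation":[0,0,0],"turn":0}]'
python3 - <<'E'
from h import *
P,u,v=cloud("scene",np.load("s3.npz")["d"])
m=(P[:,0]>.53)&(P[:,0]<.7)&(P[:,1]>.25)&(P[:,1]<.55)
for z in(.2,.3,.35):
    w=P[m&(abs(P[:,2]-z)<.03)];print(z,len(w),w.min(0).round(3),w.max(0).round(3),np.median(w,0).round(3))
E
```

```text
clock: 14.88
tool_pos: [0.493, 0.3053, -0.0075]
orientation: [0.0, -0.689, 0.724, -0.0]
contact_force: [0.1, -0.1, -0.1]
opening: 0.0853
grasp_force: 0.0
clock: 15.62
tool_pos: [0.4933, 0.3059, -0.0069]
orientation: [0.001, -0.69, 0.724, -0.0]
contact_force: [-0.2, -0.1, 5.8]
opening: 0.0309
grasp_force: 58.7
0.2 314 [0.63  0.344 0.17 ] [0.655 0.381 0.229] [0.637 0.366 0.2  ]
0.3 521 [0.53  0.293 0.27 ] [0.656 0.38  0.33 ] [0.635 0.359 0.304]
0.35 530 [0.531 0.297 0.32 ] [0.657 0.38  0.38 ] [0.635 0.361 0.348]
```

```bash
python3 -m handwheel '[{"gripper":-1,"translation":[0,0,-0.1],"turn":0},{"gripper":-1,"translation":[0,0,-0.2],"turn":0},{"gripper":-1,"translation":[0,0,-0.3],"turn":0},{"gripper":-1,"translation":[0,0,-0.3],"turn":0},{"gripper":-1,"translation":[0,0,-0.2],"turn":0},{"gripper":-1,"translation":[0,0,0],"turn":0}]'
python3 - <<'E'
from h import *
p,d=grab_frame("scene")
P,u,v=cloud("scene",d);m=(abs(P[:,0]-.4925)<.035)&(abs(P[:,1]-.31)<.035)&(P[:,2]>.01)&(P[:,2]<.25);w=P[m]
for z in np.arange(.04,.22,.015):
    q=w[(w[:,2]>z)&(w[:,2]<z+.015)]
    if len(q)>2: print(z.round(3),len(q),q.min(0).round(3),q.max(0).round(3))
cv2.imwrite("pics/g.png",cv2.resize(p[170:290,160:280],(600,600),interpolation=cv2.INTER_CUBIC))
E
```

```text
clock: 16.38
tool_pos: [0.4931, 0.3059, 0.0814]
orientation: [0.001, -0.689, 0.724, 0.0]
contact_force: [-0.1, -1.0, -0.9]
opening: 0.0303
grasp_force: 58.6
0.085 71 [0.47  0.286 0.089] [0.497 0.328 0.1  ]
0.1 95 [0.47  0.287 0.1  ] [0.5   0.326 0.115]
0.115 73 [0.463 0.29  0.116] [0.514 0.324 0.13 ]
0.13 84 [0.46  0.297 0.13 ] [0.513 0.32  0.144]
0.145 65 [0.462 0.302 0.145] [0.522 0.322 0.159]
0.16 47 [0.464 0.308 0.161] [0.526 0.324 0.175]
0.175 54 [0.465 0.306 0.175] [0.52  0.326 0.19 ]
0.19 64 [0.464 0.292 0.19 ] [0.516 0.327 0.205]
0.205 75 [0.458 0.291 0.205] [0.51  0.329 0.22 ]
```

View pics/g.png

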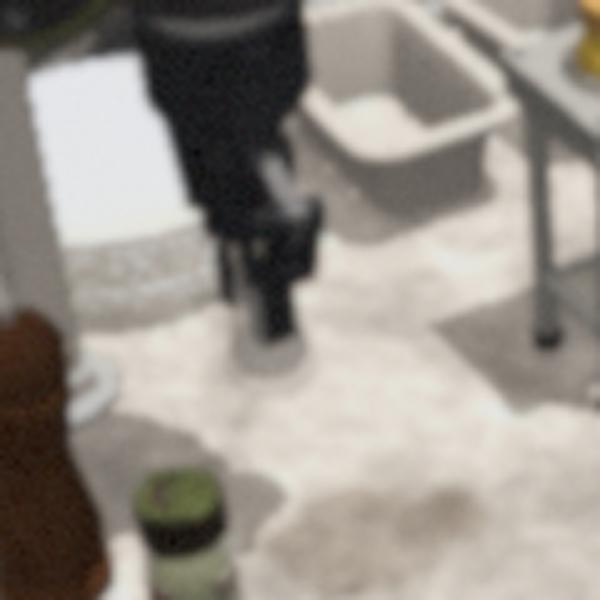

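The salt is held upright, with its base at state z + 0.007.

```bash
python3 -m handwheel '[{"gripper":-1,"translation":[0,0,-0.3],"turn":0},{"gripper":-1,"translation":[0,0,-0.45],"turn":0},{"gripper":-1,"translation":[0,0,-0.5],"turn":0},{"gripper":-1,"translation":[0,0,-0.5],"turn":0},{"gripper":-1,"translation":[0,0,-0.3],"turn":0},{"gripper":-1,"translation":[0.2,0,0],"turn":0},{"gripper":-1,"translation":[0.4,-0.01,0],"turn":0},{"gripper":-1,"translation":[0.45,-0.02,0],"turn":0},{"gripper":-1,"translation":[0.45,-0.02,0],"turn":0},{"gripper":-1,"translation":[0.45,-0.02,0],"turn":0},{"gripper":-1,"translation":[0.45,-0.02,0],"turn":0}]' && python3 -m handwheel '[{"gripper":-1,"translation":[0.45,-0.02,0],"turn":0},{"gripper":-1,"translation":[0.4,0,0],"turn":0},{"gripper":-1,"translation":[0.25,0,0],"turn":0},{"gripper":-1,"translation":[0.13,0,0],"turn":0},{"gripper":-1,"translation":[0,0,0],"turn":0},{"gripper":-1,"translation":[0,0,0],"turn":0}]'; python3 -c "
from h import *
need(.4885,.0145,.153)"
```

```text
clock: 17.8
tool_pos: [0.4893, 0.1114, 0.2415]
orientation: [-0.001, -0.689, 0.724, 0.001]
contact_force: [-0.5, -0.2, -1.0]
opening: 0.0308
grasp_force: 58.7
clock: 18.55
tool_pos: [0.4869, 0.0153, 0.2432]
orientation: [-0.0, -0.69, 0.724, 0.0]
contact_force: [0.1, 0.6, -1.4]
opening: 0.0305
grasp_force: 58.7
[ 0.01 -0.02  1.13] yaw 177.2
```

```bash
python3 -m handwheel '[{"gripper":-1,"translation":[0.01,-0.02,0.2],"turn":0},{"gripper":-1,"translation":[0,0,0.3],"turn":0},{"gripper":-1,"translation":[0,0,0.3],"turn":0},{"gripper":-1,"translation":[0,0,0.2],"turn":0},{"gripper":-1,"translation":[0,0,0.06],"turn":0},{"gripper":-1,"translation":[0,0,0.03],"turn":0},{"gripper":-1,"translation":[0,0,0.01],"turn":0},{"gripper":-1,"translation":[0,0,0],"turn":0}]' && python3 -m handwheel '[{"gripper":-1,"translation":[0,0,0.015],"turn":0},{"gripper":-1,"translation":[0,0,0],"turn":0}]'
```

```text
clock: 19.55
tool_pos: [0.4888, 0.014, 0.1564]
orientation: [0.0, -0.689, 0.724, -0.0]
contact_force: [0.4, -0.2, -0.2]
opening: 0.0308
grasp_force: 58.7
clock: 19.8
tool_pos: [0.4885, 0.014, 0.1546]
orientation: [0.0, -0.689, 0.724, 0.0]
contact_force: [-0.6, -0.4, -0.6]
opening: 0.0304
grasp_force: 58.7
```

```bash
python3 -m handwheel '[{"gripper":-1,"translation":[0,0,0.015],"turn":0},{"gripper":-1,"translation":[0,0,0],"turn":0}]'; python3 -m handwheel '[{"gripper":-1,"translation":[0,0,0.012],"turn":0},{"gripper":-1,"translation":[0,0,0],"turn":0}]'
```

```text
clock: 20.05
tool_pos: [0.4885, 0.014, 0.1533]
orientation: [-0.0, -0.689, 0.724, 0.0]
contact_force: [-0.1, 0.1, -1.3]
opening: 0.0311
grasp_force: 58.7
clock: 20.3
tool_pos: [0.4886, 0.014, 0.1532]
orientation: [0.0, -0.689, 0.724, -0.0]
contact_force: [-2.1, 0.5, 3.7]
opening: 0.0308
grasp_force: 59.6
```

```bash
python3 -m handwheel '[{"gripper":0,"translation":[0,0,0],"turn":0},{"gripper":0.5,"translation":[0,0,0],"turn":0},{"gripper":1,"translation":[0,0,0],"turn":0},{"gripper":1,"translation":[0,0,0],"turn":0},{"gripper":1,"translation":[0,0,-0.15],"turn":0},{"gripper":1,"translation":[0,0,-0.4],"turn":0},{"gripper":1,"translation":[0,0,-0.5],"turn":0},{"gripper":1,"translation":[0,0,-0.25],"turn":0},{"gripper":1,"translation":[-0.3,0.08,0],"turn":0},{"gripper":1,"translation":[-0.5,0.12,0],"turn":0},{"gripper":1,"translation":[-0.6,0.14,0],"turn":0},{"gripper":1,"translation":[-0.6,0.14,0],"turn":0}]' && python3 -m handwheel '[{"gripper":1,"translation":[-0.6,0.14,0],"turn":0},{"gripper":1,"translation":[-0.6,0.14,0],"turn":0},{"gripper":1,"translation":[-0.6,0.14,0],"turn":0},{"gripper":1,"translation":[-0.5,0.13,0],"turn":0},{"gripper":1,"translation":[-0.3,0.1,0],"turn":0},{"gripper":1,"translation":[-0.1,0,0],"turn":0},{"gripper":1,"translation":[0,0,0],"turn":0}]'
python3 - <<'E'
from h import *
need(.416,.390,.012)
p,d=grab_frame("scene");np.savez("s4.npz",p=p,d=d)
P,u,v=cloud("scene",d)
for nm,x,y,a,b in(("salt",.4885,.014,.19,.25),("mustard",.492,.0915,.19,.24),("spice",.416,.39,.03,.12),("mill",.509,.42,.03,.18)):
    m=(abs(P[:,0]-x)<.038)&(abs(P[:,1]-y)<.038)&(P[:,2]>a)&(P[:,2]<b);w=P[m];print(nm,len(w),w.min(0).round(3),w.max(0).round(3))
E
```

```text
clock: 21.8
tool_pos: [0.4578, 0.177, 0.2576]
orientation: [0.001, -0.689, 0.725, -0.0]
contact_force: [0.3, 0.3, -0.2]
opening: 0.0856
grasp_force: 0.0
clock: 22.68
tool_pos: [0.4171, 0.3938, 0.2567]
orientation: [0.0, -0.689, 0.724, -0.0]
contact_force: [-0.2, 0.6, -0.4]
opening: 0.0852
grasp_force: 0.0
[0.05 0.01 3.06] yaw 177.2
salt 252 [0.469 0.    0.19 ] [0.499 0.032 0.248]
mustard 440 [0.461 0.066 0.19 ] [0.517 0.121 0.228]
spice 650 [0.395 0.37  0.03 ] [0.438 0.412 0.109]
mill 1085 [0.482 0.398 0.03 ] [0.525 0.45  0.171]
```

The salt stands in hole 2 with its top at 0.248. Next is the spice jar.

```bash
python3 -m handwheel '[{"gripper":1,"translation":[0.05,0.01,0.36],"turn":0},{"gripper":1,"translation":[0,0,0.5],"turn":0},{"gripper":1,"translation":[0,0,0.5],"turn":0},{"gripper":1,"translation":[0,0,0.5],"turn":0},{"gripper":1,"translation":[0,0,0.5],"turn":0},{"gripper":1,"translation":[0,0,0.4],"turn":0},{"gripper":1,"translation":[0,0,0.2],"turn":0},{"gripper":1,"translation":[0,0,0.1],"turn":0},{"gripper":1,"translation":[0,0,0],"turn":0}]' && python3 -m handwheel '[{"gripper":-1,"translation":[0,0,0],"turn":0},{"gripper":-1,"translation":[0,0,0],"turn":0},{"gripper":-1,"translation":[0,0,0],"turn":0},{"gripper":-1,"translation":[0,0,0],"turn":0},{"gripper":-1,"translation":[0,0,0],"turn":0},{"gripper":-1,"translation":[0,0,0],"turn":0}]'
```

```text
clock: 23.85
tool_pos: [0.4163, 0.3901, 0.0124]
orientation: [0.0, -0.689, 0.724, 0.0]
contact_force: [1.1, 0.2, -0.1]
opening: 0.0852
grasp_force: 0.0
clock: 24.6
tool_pos: [0.4163, 0.3905, 0.0127]
orientation: [0.001, -0.689, 0.724, 0.0]
contact_force: [0.0, -0.8, 5.6]
opening: 0.0396
grasp_force: 59.7
```

```bash
python3 -m handwheel '[{"gripper":-1,"translation":[0,0,-0.15],"turn":0},{"gripper":-1,"translation":[0,0,-0.35],"turn":0},{"gripper":-1,"translation":[0,0,-0.5],"turn":0},{"gripper":-1,"translation":[0,0,-0.5],"turn":0},{"gripper":-1,"translation":[0,0,-0.5],"turn":0},{"gripper":-1,"translation":[0,0,-0.5],"turn":0},{"gripper":-1,"translation":[0,0,-0.5],"turn":0},{"gripper":-1,"translation":[0,0,-0.34],"turn":0},{"gripper":-1,"translation":[0.2,-0.04,0],"turn":0},{"gripper":-1,"translation":[0.4,-0.08,0],"turn":0},{"gripper":-1,"translation":[0.45,-0.09,0],"turn":0},{"gripper":-1,"translation":[0.45,-0.09,0],"turn":0}]' && python3 -m handwheel '[{"gripper":-1,"translation":[0.45,-0.09,0],"turn":0},{"gripper":-1,"translation":[0.45,-0.09,0],"turn":0},{"gripper":-1,"translation":[0.45,-0.09,0],"turn":0},{"gripper":-1,"translation":[0.45,-0.09,0],"turn":0},{"gripper":-1,"translation":[0.45,-0.09,0],"turn":0},{"gripper":-1,"translation":[0.45,-0.09,0],"turn":0},{"gripper":-1,"translation":[0.45,-0.09,0],"turn":0},{"gripper":-1,"translation":[0.45,-0.09,0],"turn":0},{"gripper":-1,"translation":[0.35,-0.06,0],"turn":0},{"gripper":-1,"translation":[0.2,-0.04,0],"turn":0},{"gripper":-1,"translation":[0,0,0],"turn":0},{"gripper":-1,"translation":[0,0,0],"turn":0}]'
python3 - <<'E'
from h import *
need(.4845,-.0645,.1725)
p,d=grab_frame("scene")
cv2.imwrite("pics/i.png",cv2.resize(p[80:250,200:420],(776,600),interpolation=cv2.INTER_CUBIC))
E
```

```text
clock: 26.1
tool_pos: [0.4334, 0.2671, 0.2774]
orientation: [-0.001, -0.689, 0.724, 0.0]
contact_force: [0.8, -0.1, -0.7]
opening: 0.0398
grasp_force: 59.8
clock: 27.6
tool_pos: [0.4828, -0.0653, 0.2784]
orientation: [-0.0, -0.69, 0.724, 0.0]
contact_force: [0.5, 0.1, -0.9]
opening: 0.0396
grasp_force: 59.8
[-0.01 -0.02  1.32] yaw 177.2
```

View pics/i.png

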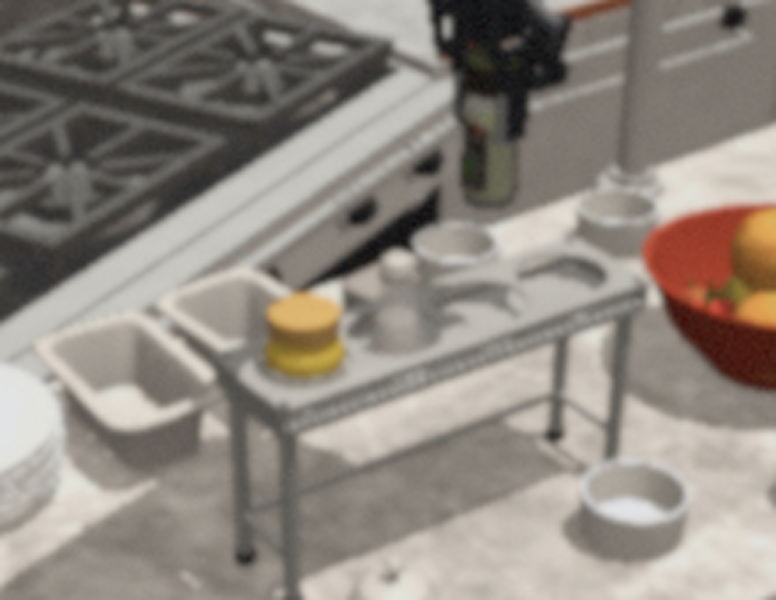

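The mustard (303,335) and salt (400,300) stand upright in the rack. The spice jar (490,150) hangs vertical over hole 3, so I lower it.

```bash
python3 -m handwheel '[{"gripper":-1,"translation":[-0.01,-0.02,0.25],"turn":0},{"gripper":-1,"translation":[0,0,0.35],"turn":0},{"gripper":-1,"translation":[0,0,0.35],"turn":0},{"gripper":-1,"translation":[0,0,0.2],"turn":0},{"gripper":-1,"translation":[0,0,0.08],"turn":0},{"gripper":-1,"translation":[0,0,0.04],"turn":0},{"gripper":-1,"translation":[0,0,0.02],"turn":0},{"gripper":-1,"translation":[0,0,0],"turn":0}]' && python3 -m handwheel '[{"gripper":-1,"translation":[0,0,0.015],"turn":0},{"gripper":-1,"translation":[0,0,0],"turn":0}]'
```

```text
clock: 28.65
tool_pos: [0.4848, -0.0652, 0.1761]
orientation: [0.0, -0.689, 0.724, -0.0]
contact_force: [0.1, 0.2, -1.8]
opening: 0.0394
grasp_force: 59.8
clock: 28.9
tool_pos: [0.4846, -0.0652, 0.1745]
orientation: [0.0, -0.689, 0.724, 0.0]
contact_force: [0.2, 0.1, -1.8]
opening: 0.0398
grasp_force: 59.8
```

```bash
python3 -m handwheel '[{"gripper":-1,"translation":[0,0,0.015],"turn":0},{"gripper":-1,"translation":[0,0,0],"turn":0}]'; python3 -m handwheel '[{"gripper":-1,"translation":[0,0,0.01],"turn":0},{"gripper":-1,"translation":[0,0,0],"turn":0}]'
```

```text
clock: 29.15
tool_pos: [0.4845, -0.0651, 0.1731]
orientation: [-0.0, -0.689, 0.724, 0.0]
contact_force: [0.3, -0.8, -1.1]
opening: 0.0395
grasp_force: 59.8
clock: 29.4
tool_pos: [0.4847, -0.0652, 0.1727]
orientation: [0.0, -0.689, 0.724, -0.0]
contact_force: [0.1, 0.2, -0.0]
opening: 0.0401
grasp_force: 59.8
```

```bash
python3 -m handwheel '[{"gripper":-1,"translation":[0,0,0.008],"turn":0},{"gripper":0.3,"translation":[0,0,0],"turn":0},{"gripper":0.6,"translation":[0,0,0],"turn":0},{"gripper":1,"translation":[0,0,0],"turn":0},{"gripper":1,"translation":[0,0,0],"turn":0},{"gripper":1,"translation":[0,0,-0.15],"turn":0},{"gripper":1,"translation":[0,0,-0.4],"turn":0},{"gripper":1,"translation":[0,0,-0.5],"turn":0},{"gripper":1,"translation":[0,0,-0.3],"turn":0},{"gripper":1,"translation":[-0.3,0,0],"turn":0},{"gripper":1,"translation":[-0.5,0,0],"turn":0},{"gripper":1,"translation":[-0.6,0,0],"turn":0}]' && python3 -m handwheel '[{"gripper":1,"translation":[-0.6,0,0],"turn":0},{"gripper":1,"translation":[-0.6,0,0],"turn":0},{"gripper":1,"translation":[-0.6,0,0],"turn":0},{"gripper":1,"translation":[-0.6,0,0],"turn":0},{"gripper":1,"translation":[-0.6,0,0],"turn":0},{"gripper":1,"translation":[-0.6,0,0],"turn":0},{"gripper":1,"translation":[-0.5,0,0],"turn":0},{"gripper":1,"translation":[-0.4,0,0],"turn":0},{"gripper":1,"translation":[-0.15,0,0],"turn":0},{"gripper":1,"translation":[0,0,0],"turn":0},{"gripper":1,"translation":[0,0,0],"turn":0}]'
python3 - <<'E'
from h import *
need(.510,.4205,.082)
p,d=grab_frame("scene");np.savez("s5.npz",p=p,d=d);cv2.imwrite("pics/j.png",p)
P,u,v=cloud("scene",d)
for nm,x,y,a,b in(("spice",.4845,-.065,.19,.28),("salt",.4885,.014,.19,.25),("mustard",.492,.0915,.19,.24),("mill",.51,.42,.03,.18)):
    m=(abs(P[:,0]-x)<.038)&(abs(P[:,1]-y)<.038)&(P[:,2]>a)&(P[:,2]<b);w=P[m];print(nm,len(w),w.min(0).round(3),w.max(0).round(3))
m=(abs(P[:,1]-.42)<.15)&(P[:,0]>.45)&(P[:,0]<.8)&(P[:,2]>.42)&(P[:,2]<.56);w=P[m];print(len(w),np.histogram(w[:,0],np.arange(.45,.8,.03)))
E
```

```text
clock: 30.9
tool_pos: [0.4903, 0.0474, 0.281]
orientation: [0.001, -0.689, 0.725, -0.0]
contact_force: [1.1, -0.4, -0.6]
opening: 0.0852
grasp_force: 0.0
clock: 32.28
tool_pos: [0.5089, 0.4174, 0.2807]
orientation: [0.0, -0.689, 0.725, -0.0]
contact_force: [0.4, -0.6, 0.8]
opening: 0.0856
grasp_force: 0.0
[-0.04 -0.01  2.48] yaw 177.1
spice 509 [ 0.461 -0.084  0.19 ] [ 0.505 -0.04   0.269]
salt 249 [ 0.466 -0.002  0.19 ] [0.497 0.032 0.248]
mustard 440 [0.462 0.067 0.19 ] [0.518 0.121 0.228]
mill 1084 [0.481 0.398 0.03 ] [0.526 0.45  0.172]
4617 (array([1956,  908,   71,    0,    0, 1435,   68,   54,   43,   36,   29]), array([0.45, 0.48, 0.51, 0.54, 0.57, 0.6 , 0.63, 0.66, 0.69, 0.72, 0.75,
       0.78]))
```

View pics/j.png

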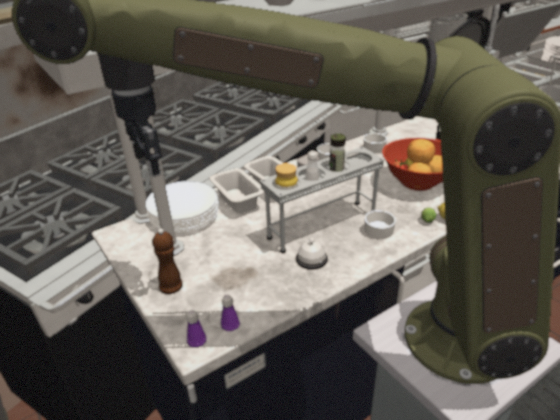

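The spice jar (338,152), salt (312,165) and mustard (287,176) all stand in the rack with tops at the expected heights. The mill (168,262) is below the gripper, so I descend to its head.

```bash
python3 -m handwheel '[{"gripper":1,"translation":[-0.04,-0.01,0.35],"turn":0},{"gripper":1,"translation":[0,0,0.45],"turn":0},{"gripper":1,"translation":[0,0,0.45],"turn":0},{"gripper":1,"translation":[0,0,0.45],"turn":0},{"gripper":1,"translation":[0,0,0.4],"turn":0},{"gripper":1,"translation":[0,0,0.25],"turn":0},{"gripper":1,"translation":[0,0,0.13],"turn":0},{"gripper":1,"translation":[0,0,0],"turn":0}]' && python3 -m handwheel '[{"gripper":-1,"translation":[0,0,0],"turn":0},{"gripper":-1,"translation":[0,0,0],"turn":0},{"gripper":-1,"translation":[0,0,0],"turn":0},{"gripper":-1,"translation":[0,0,0],"turn":0},{"gripper":-1,"translation":[0,0,0],"turn":0},{"gripper":-1,"translation":[0,0,0],"turn":0}]'
```

```text
clock: 33.33
tool_pos: [0.5097, 0.4213, 0.0817]
orientation: [0.0, -0.689, 0.724, -0.0]
contact_force: [-0.4, 0.1, 0.1]
opening: 0.0853
grasp_force: 0.0
clock: 34.08
tool_pos: [0.5101, 0.4219, 0.0831]
orientation: [0.001, -0.689, 0.724, -0.0]
contact_force: [-0.5, 0.1, 6.2]
opening: 0.0461
grasp_force: 60.9
```

```bash
python3 -m handwheel '[{"gripper":-1,"translation":[0,0,-0.1],"turn":0},{"gripper":-1,"translation":[0,0,-0.25],"turn":0},{"gripper":-1,"translation":[0,0,-0.35],"turn":0},{"gripper":-1,"translation":[0,0,-0.4],"turn":0},{"gripper":-1,"translation":[0,0,-0.4],"turn":0},{"gripper":-1,"translation":[0,0,-0.4],"turn":0},{"gripper":-1,"translation":[0,0,-0.4],"turn":0},{"gripper":-1,"translation":[0,0,-0.29],"turn":0},{"gripper":-1,"translation":[0.15,0.1,0],"turn":0},{"gripper":-1,"translation":[0.28,0.18,0],"turn":0},{"gripper":-1,"translation":[0.34,0.2,0],"turn":0},{"gripper":-1,"translation":[0.34,0.2,0],"turn":0}]' && python3 -m handwheel '[{"gripper":-1,"translation":[0.35,0.2,0],"turn":0},{"gripper":-1,"translation":[0.35,0.2,0],"turn":0},{"gripper":-1,"translation":[0.35,0.2,0],"turn":0},{"gripper":-1,"translation":[0.35,0.15,0],"turn":0},{"gripper":-1,"translation":[0.35,0,0],"turn":0},{"gripper":-1,"translation":[0.35,-0.02,0],"turn":0},{"gripper":-1,"translation":[0.25,-0.02,0],"turn":0}]'; python3 -c "
from h import *
need(.385,-.1425,.29)"
```

```text
clock: 35.58
tool_pos: [0.4503, 0.3345, 0.2897]
orientation: [0.0, -0.689, 0.724, 0.0]
contact_force: [0.0, -0.1, -0.6]
opening: 0.0461
grasp_force: 62.0
clock: 36.45
tool_pos: [0.3847, 0.1493, 0.29]
orientation: [0.001, -0.689, 0.724, 0.0]
contact_force: [-0.1, -1.3, -1.6]
opening: 0.0461
grasp_force: 62.0
[ 3.64 -0.19 -0.01] yaw 177.2
```

```bash
python3 -m handwheel '[{"gripper":-1,"translation":[0.3,-0.02,0],"turn":0},{"gripper":-1,"translation":[0.4,-0.02,0],"turn":0},{"gripper":-1,"translation":[0.4,-0.02,0],"turn":0},{"gripper":-1,"translation":[0.4,-0.02,0],"turn":0},{"gripper":-1,"translation":[0.4,-0.02,0],"turn":0},{"gripper":-1,"translation":[0.4,-0.02,0],"turn":0},{"gripper":-1,"translation":[0.4,-0.02,0],"turn":0},{"gripper":-1,"translation":[0.4,-0.02,0],"turn":0},{"gripper":-1,"translation":[0.3,-0.02,0],"turn":0},{"gripper":-1,"translation":[0.15,0,0],"turn":0},{"gripper":-1,"translation":[0,0,0],"turn":0}]' && python3 -m handwheel '[{"gripper":-1,"translation":[0,-0.15,0],"turn":0},{"gripper":-1,"translation":[0,-0.3,0],"turn":0},{"gripper":-1,"translation":[0,-0.3,0],"turn":0},{"gripper":-1,"translation":[0,-0.25,0],"turn":0},{"gripper":-1,"translation":[0,-0.12,0],"turn":0},{"gripper":-1,"translation":[0,0,0],"turn":0},{"gripper":-1,"translation":[0,0,0],"turn":0}]'
python3 - <<'E'
from h import *
need(.481,-.143,.243)
p,d=grab_frame("scene");np.savez("s6.npz",p=p,d=d)
cv2.imwrite("pics/k.png",cv2.resize(p[60:230,240:460],(776,600),interpolation=cv2.INTER_CUBIC))
P,u,v=cloud("scene",d);h=cv2.cvtColor(p,cv2.COLOR_BGR2HSV)[v,u]
m=(abs(P[:,0]-.481)<.05)&(abs(P[:,1]+.143)<.05)&(P[:,2]>.188)&(P[:,2]<.32);w=P[m]
for z in np.arange(.19,.32,.02):
    q=w[abs(w[:,2]-z-.01)<.01];print(z.round(2),len(q),q.min(0).round(3) if len(q) else'',q.max(0).round(3) if len(q) else'')
E
```

```text
clock: 37.83
tool_pos: [0.385, -0.1343, 0.2887]
orientation: [0.0, -0.689, 0.725, 0.0]
contact_force: [0.4, -0.2, -1.7]
opening: 0.0461
grasp_force: 62.0
clock: 38.7
tool_pos: [0.4743, -0.1382, 0.2889]
orientation: [0.0, -0.69, 0.724, -0.0]
contact_force: [0.7, 0.1, -1.8]
opening: 0.0464
grasp_force: 62.1
[ 0.06 -0.09  0.57] yaw 177.2
0.19 10 [ 0.448 -0.149  0.207] [ 0.484 -0.11   0.21 ]
0.21 161 [ 0.445 -0.158  0.21 ] [ 0.499 -0.104  0.229]
0.23 142 [ 0.446 -0.153  0.23 ] [ 0.495 -0.108  0.25 ]
0.25 158 [ 0.45  -0.156  0.25 ] [ 0.493 -0.109  0.27 ]
0.27 128 [ 0.453 -0.152  0.27 ] [ 0.492 -0.114  0.29 ]
0.29 107 [ 0.453 -0.149  0.29 ] [ 0.484 -0.115  0.31 ]
0.31 53 [ 0.449 -0.153  0.31 ] [ 0.485 -0.114  0.32 ]
```

View pics/k.png

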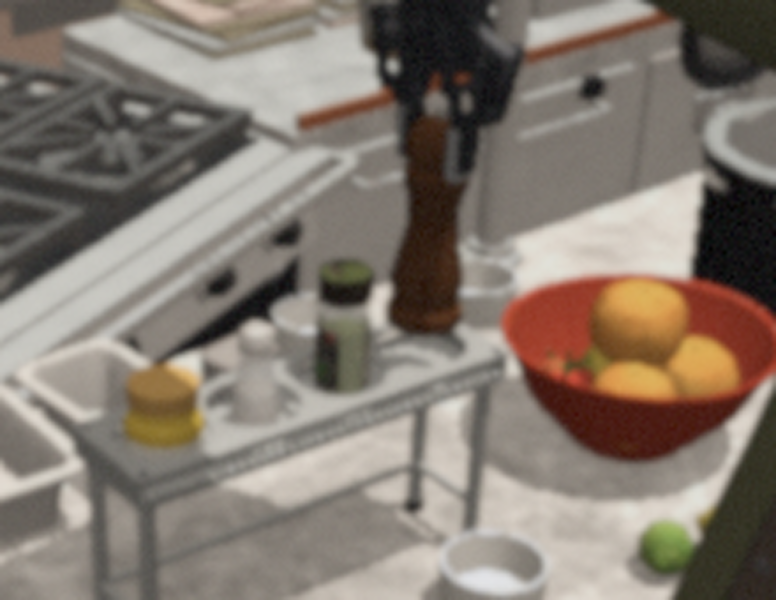

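The mill (430,230) hangs upright over hole 4, and the other three stand. I lower it.

```bash
python3 -m handwheel '[{"gripper":-1,"translation":[0.075,-0.085,0],"turn":0},{"gripper":-1,"translation":[0,0,0],"turn":0},{"gripper":-1,"translation":[0,0,0.15],"turn":0},{"gripper":-1,"translation":[0,0,0.15],"turn":0},{"gripper":-1,"translation":[0,0,0.1],"turn":0},{"gripper":-1,"translation":[0,0,0.08],"turn":0},{"gripper":-1,"translation":[0,0,0.04],"turn":0},{"gripper":-1,"translation":[0,0,0],"turn":0}]' && python3 -m handwheel '[{"gripper":-1,"translation":[0,0,0.015],"turn":0},{"gripper":-1,"translation":[0,0,0],"turn":0}]'
```

```text
clock: 39.75
tool_pos: [0.481, -0.1447, 0.2469]
orientation: [-0.0, -0.689, 0.724, 0.0]
contact_force: [-0.2, 0.7, -0.9]
opening: 0.0459
grasp_force: 62.1
clock: 40.0
tool_pos: [0.4811, -0.1447, 0.2459]
orientation: [0.0, -0.689, 0.724, -0.0]
contact_force: [0.3, 0.6, -1.8]
opening: 0.0454
grasp_force: 62.1
```

```bash
python3 -m handwheel '[{"gripper":-1,"translation":[0,0,0.015],"turn":0},{"gripper":-1,"translation":[0,0,0],"turn":0}]'; python3 -m handwheel '[{"gripper":-1,"translation":[0,0,0.015],"turn":0},{"gripper":-1,"translation":[0,0,0],"turn":0}]'
```

```text
clock: 40.25
tool_pos: [0.4811, -0.1446, 0.2445]
orientation: [-0.0, -0.689, 0.724, 0.0]
contact_force: [-0.0, 1.1, -1.4]
opening: 0.0457
grasp_force: 62.1
clock: 40.5
tool_pos: [0.4811, -0.1447, 0.2434]
orientation: [0.0, -0.689, 0.724, 0.0]
contact_force: [-0.1, 0.3, -2.3]
opening: 0.0461
grasp_force: 62.1
```

```bash
python3 -m handwheel '[{"gripper":-1,"translation":[0,0,0.01],"turn":0},{"gripper":-1,"translation":[0,0,0],"turn":0}]'; python3 -m handwheel '[{"gripper":-1,"translation":[0,0,0.008],"turn":0},{"gripper":-1,"translation":[0,0,0],"turn":0}]'
```

```text
clock: 40.75
tool_pos: [0.4811, -0.1449, 0.2432]
orientation: [0.0, -0.689, 0.724, -0.0]
contact_force: [0.6, -0.1, 2.2]
opening: 0.0463
grasp_force: 62.4
clock: 41.0
tool_pos: [0.4813, -0.1451, 0.2431]
orientation: [0.0, -0.689, 0.724, -0.001]
contact_force: [-0.4, 0.5, 5.0]
opening: 0.046
grasp_force: 62.7
```

Contact made. I release, rise straight up and move clear towards the robot's right.

```bash
python3 -m handwheel '[{"gripper":0.2,"translation":[0,0,0],"turn":0},{"gripper":0.5,"translation":[0,0,0],"turn":0},{"gripper":1,"translation":[0,0,0],"turn":0},{"gripper":1,"translation":[0,0,0],"turn":0},{"gripper":1,"translation":[0,0,-0.1],"turn":0},{"gripper":1,"translation":[0,0,-0.2],"turn":0},{"gripper":1,"translation":[0,0,-0.3],"turn":0},{"gripper":1,"translation":[0,0,-0.3],"turn":0},{"gripper":1,"translation":[0.2,0.1,0],"turn":0},{"gripper":1,"translation":[0.4,0.2,0],"turn":0},{"gripper":1,"translation":[0.4,0.2,0],"turn":0},{"gripper":1,"translation":[0.4,0.2,0],"turn":0}]' && python3 -m handwheel '[{"gripper":1,"translation":[0.4,0.2,0],"turn":0},{"gripper":1,"translation":[0.3,0.1,0],"turn":0},{"gripper":1,"translation":[0,0,0],"turn":0},{"gripper":1,"translation":[0,0,0],"turn":0}]'
python3 - <<'E'
from h import *
p,d=grab_frame("scene")
cv2.imwrite("pics/l.png",p)
P,u,v=cloud("scene",d)
for nm,x,y,a,b in(("mill",.481,-.144,.19,.34),("spice",.4845,-.065,.19,.28),("salt",.4885,.014,.19,.25),("mustard",.492,.0915,.19,.24),("bell",.4,.1,.02,.075)):
    m=(abs(P[:,0]-x)<.05)&(abs(P[:,1]-y)<.038)&(P[:,2]>a)&(P[:,2]<b);w=P[m];print(nm,len(w),w.min(0).round(3),w.max(0).round(3))
E
```

```text
clock: 42.5
tool_pos: [0.4185, -0.255, 0.3139]
orientation: [0.0, -0.689, 0.724, 0.0]
contact_force: [0.7, -1.0, 0.4]
opening: 0.0854
grasp_force: 0.0
clock: 43.0
tool_pos: [0.3927, -0.3085, 0.3138]
orientation: [0.0, -0.689, 0.725, 0.0]
contact_force: [-0.1, 0.0, -0.6]
opening: 0.0853
grasp_force: 0.0
mill 892 [ 0.454 -0.164  0.19 ] [ 0.503 -0.114  0.333]
spice 512 [ 0.461 -0.084  0.19 ] [ 0.504 -0.042  0.269]
salt 247 [ 0.469 -0.001  0.19 ] [0.499 0.032 0.248]
mustard 441 [0.461 0.065 0.19 ] [0.517 0.12  0.228]
bell 512 [0.353 0.062 0.02 ] [0.45  0.134 0.071]
```

View pics/l.png

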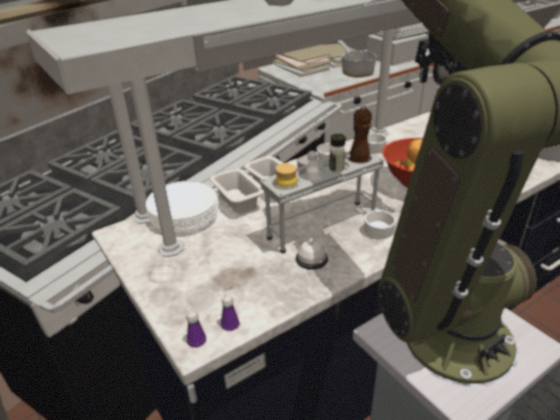

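All four stand upright: mustard (287,176), salt (313,164), spice (338,152), mill (361,135). The bell and ramekin are where they were.

```bash
python3 -c "
from workcell import manip
print(manip.finish_job())"
```

```text
the job is handed in; nothing more can be done
None
```

The job is done and handed in at about 43 s: mustard, salt, spice and pepper mill stand upright in the rack from the bell end outward, shortest to tallest, and the bell, ramekin and purple shakers are where they stood.

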